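Put the drained cooking tools away in the utensil drawer

ROBOT

A 7-joint arm with a two-finger parallel gripper is mounted at the origin on a cart in front of the work surface, level with it; the furniture and walls round the work are solid. World frame = base frame: x ahead of the robot, y to its left, z up, the work surface at z = 0. Lengths are in m, angles in rad, forces in N, time in s.
With the tool pointing down it reaches from about 0.425 to 0.925 m from the base axis. Payload 6.8 kg.
Tool frame: the origin (TCP) lies at the very end of the fingers, on their centre line; the grasp point (between the pads) lies bot.grip_depth behind it (bot.grip_depth is the distance from the TCP to the grasp point, in m); z points along the fingers, y is the line along which they close (so a half turn about z gives the same grasp; the last joint's range is limited). The gripper opens to 85 mm and grips with 20 to 120 N. Pads are 22 mm wide; open, the fingers measure 114 mm over their backs; the gripper's body (76 mm by 85 mm) begins 54 mm behind the grasp point. The pads swing forward as they close: fully open they stand 13 mm farther back than shut.
Start: joints at [-0.108, 0.477, 0.022, 1.555, -0.011, 1.109, -0.083], TCP at [0.675, 0, 0.231] pointing down, gripper open.
Joint ranges: [-2.96, 2.96], [-0.34, 2.1], [-1.41, 1.46], [0.24, 2.44], [-1.37, 4.51], [0.17, 1.92], [-2.96, 2.96]. Speed limits (rad/s): [2.39, 2.39, 3.14, 3.14, 3.14, 3.14, 3.14].

INTERFACE

Orientations are given as a unit quaternion [w, x, y, z].
In Python, from station import bot gives the robot as it stands.
- The arm moves only by the tool send_rows, never from a script. Its arguments are lists of equal length, an entry for each row: "slide": the shift along the tool's x, y, z in mm, a list of three; "roll": the turn about the tool's z in degrees; "claw": the opening, from 0 (shut) to 1 (fully open). A call has exactly 8 rows; each row is the pose to reach, as a shift and turn from the pose commanded when the call began, along the tool's axes at that moment; what a row does not reach only later rows make up. A row lasts 1/12 s, in which the tool goes at most 41.7 mm and 7.16 degrees, less where a joint would pass 70% of its speed; a pose out of reach is approached as far as the arm can. A call with a gripper value outside its range is refused whole. The fingers move at their own pace and stop on an object; "force" is the grip in N (left out, the last holds). Time passes only in rows, so rows that repeat a pose let the fingers close, or fill a call up. It gives the time, the measured TCP pose, the force, the opening and the grip force at its end, in the units of the state.
- bot.get_obs(): the state, without advancing time (a new reading comes with each control period).
- bot.read_camera(name): name is "scene" or "side" or "wrist"; returns the picture (420x560x3 uint8, red, green, blue); there is no depth.
- bot.camera_model(name): a dict with "camera_matrix" (3x3 intrinsics, pixels), "camera_from_world" (4x4, takes a point from world to camera coordinates). Camera axes: x right, y down, z forward; pixel columns grow to the right and rows downward; lengths in m; the calibration is good to about 2 mm. A picture is of the moment at which its call begins: read the wrist's pose just before it. camera_model takes no time and is no camera call; for the wrist camera it gives the pose at the moment of the call.
- bot.hand_in(): hands the job in; it is judged then, once.
The state is a dict: "t": time; "q": joint angles; "joint_vel": joint speeds; "joint_torque": joint torques, N m; "eef_pos": TCP position; "tool_rot": TCP orientation; "contact_force": force on the tool from outside, world axes, zero at the start; "torque": the same for the moment, N m; "gripper_width": opening from 0.0 (shut) to 1.0 (fully open); "grasp_force": force on a finger pad.
Only numpy, scipy, OpenCV 4.12 (cv2) and the standard library are available. Lean on these libraries where they do the work, as an engineer would, in place of code of your own. Each camera call takes 0.05 s, during which the arm holds its last target. There are 200 camera calls.

TASK

Put the cooking tools away: first open the drawer of the small wooden unit, then pull the slotted wooden spatula out of the white mug and lay it flat in the drawer, and lay the flat spaghetti measure (the thin wooden strip with four holes) in the drawer as well. Then shut the drawer fully. Leave the mug standing upright where it is and do not disturb the other things on the trolley.

Things in the scene. Friction and masses are not known exactly. Their poses are not given: they have to be found in the camera images.
- unit: low one-drawer unit of pale wood, 175 deep x 260 wide x 62 mm high, standing fixed on the left of the trolley. Origin: centre of its underside. Its -x axis points out of the drawer front, y runs along the 260 mm width. A glass dish and a spice jar stand on the rear of its top
- drawer (a joint): how far the drawer is pulled out along the unit's -x axis, in m: 0 shut, 0.135 fully out; it starts shut or slightly ajar and needs about 1 to 3 N to move
- drawer_handle (a point): middle of the drawer's steel bar handle, which moves with the drawer: a round bar 11 mm thick, 110 mm long, along the unit's y axis, its centre 42 mm in front of the drawer front (36 mm of room behind the bar for a finger, so pinch it from above with the gripper only part open) and 42 mm above the trolley; its posts stand 47 mm either side of the middle; axes as the unit's
- drawer_floor (a point): middle of the drawer's inner floor, 18 mm above the trolley, moving with the drawer; axes as the unit's. Inside: 150 mm along x, 222 mm along y, side and back walls 28 mm high, front panel (12 mm thick) 40 mm. Fully out, x = -0.075 (front panel) to +0.060 is open from above, the rest is under the unit's top, 34 mm above the floor: the tools must lie flat for it to shut
- mug: white china mug with a flower print, 91 mm high, 82 mm across, 275 g. Origin on its underside; the axis of its bowl lies at y = +0.017 in its frame, the handle points to -y (to 57 mm from the origin). Inside about 66 mm wide, inner floor 7 mm up
- spatula: slotted wooden spatula, 180 mm long, 50 g, standing blade down in the mug, leaning about 27 degrees over its rim on the mug handle's side. Origin: middle of length and thickness. +x points to the handle's end (x = 0.09), the blade's edge is at -0.09; y across its width, z through its thickness. Handle 16 mm wide, 9 thick, x = -0.028 to 0.09; blade 42 mm wide, 6 thick, x = -0.09 to -0.03
- measure: wooden spaghetti measure: a flat strip 140 mm (x) x 44 mm (y) x 6 mm thick with four round holes of growing size along it, 35 g, lying flat on the trolley. Origin: centre of its underside
- glass_dish: small lidded glass dish, 88 mm across, 82 mm high, on top of the unit. Origin: centre of its underside
- spice_jar: spice jar with a red cap, 45 mm across, 106 mm high, on top of the unit. Origin: centre of its underside
- pepper_mill: dark wooden pepper mill, 58 mm across, 170 mm high, at the back of the trolley. Origin: centre of its underside
- tin: food tin, 75 mm across, 110 mm high, at the back of the trolley. Origin: centre of its underside
- jug: small amber glass jug, 60 x 70 x 94 mm high, at the back of the trolley. Origin: centre of its underside
- lemon: lemon, 78 x 55 x 56 mm, on the near left corner of the trolley. Origin: on its underside

How it is judged:
On the way, in this order (a step that is already met when the one before it is completed fails the run):
1. the drawer is pulled out by more than 80 mm (value of joint drawer above 0.08 m), for 0.1 s.
2. with the drawer still more than 60 mm open, the spatula lies flat in it and the measure lies in it, both let go and at rest (value of joint drawer above 0.06 m and x of spatula in the frame of drawer_floor between -0.075 and 0.075 m and y of spatula in the frame of drawer_floor between -0.045 and 0.045 m and z of spatula in the frame of drawer_floor between -0.01 and 0.03 m and angle between spatula's own x axis and vertical between 1.32 and 1.82 rad and x of measure in the frame of drawer_floor between -0.075 and 0.075 m and y of measure in the frame of drawer_floor between -0.07 and 0.07 m and z of measure in the frame of drawer_floor between -0.01 and 0.03 m and linear speed of each of spatula, measure below 0.02 m/s and contact force between the fingers and spatula below 0.1 N and contact force between the fingers and measure below 0.1 N), for 0.2 s.
At the end, for the whole second after the job is handed in: The drawer is shut (within 4 mm), the spatula lies flat (within about 14 degrees of level) and the measure lies inside it at rest, and the mug stands upright within 50 mm of where it stood (value of joint drawer below 0.004 m and x of spatula in the frame of drawer_floor between -0.075 and 0.075 m and y of spatula in the frame of drawer_floor between -0.045 and 0.045 m and z of spatula in the frame of drawer_floor between -0.01 and 0.03 m and angle between spatula's own x axis and vertical between 1.32 and 1.82 rad and x of measure in the frame of drawer_floor between -0.075 and 0.075 m and y of measure in the frame of drawer_floor between -0.07 and 0.07 m and z of measure in the frame of drawer_floor between -0.01 and 0.03 m and linear speed of each of spatula, measure below 0.02 m/s and angle between mug's own z axis and vertical below 0.1 rad and distance of mug from where it was at the start of the episode below 0.05 m); the robot touches nothing.
It fails at once if the mug is tipped over (more than 35 degrees) or carried off (lifted by more than 30 mm) (angle between mug's own z axis and vertical above 0.6 rad or height (world z) of mug above 0.03 m).
It fails at once if another thing on the trolley or the unit is shoved by more than 40 mm (distance of any of glass_dish, spice_jar, pepper_mill, tin, jug, lemon from where it was at the start of the episode above 0.04 m).
It also fails if it takes over 72 s, if anything falls off the work surface, if the arm or the gripper's body presses on something with over 40 N, if the wrist force passes 120 N, or if a joint passes its speed limit or range.

## Working session

There is one attempt and no reset: what is moved stays moved. The work goes in short steps, Python scripts to look and compute and a tool call to move; the robot and the scene stay as the last step left them, time stands still between calls to the robot, and variables do not carry over. Pictures are saved under pics/ and viewed, at most 10 in all, crops included, and the job is handed in when it is done.

Besides the shell and the picture viewer there is one more tool, called after "Emit:" by a JSON object that holds its "op" and its "data". send_rows: Moves the arm, as the interface text tells. Its arguments: {"type":"object","properties":{"slide":{"type":"array","items":{"type":"array","items":{"type":"number"}}},"roll":{"type":"array","items":{"type":"number"}},"claw":{"type":"array","items":{"type":"number"}},"force":{"type":"number"}},"required":["slide","roll","claw"]}

```bash
mkdir -p pics; ls; python3 - <<'E'
from station import bot
import cv2
o=bot.get_obs();print(o, bot.grip_depth)
for n in ("scene","side"):
    im=bot.read_camera(n);cv2.imwrite(f"pics/{n}0.png",cv2.resize(im[:,:,::-1],(800,600),interpolation=cv2.INTER_CUBIC))
    m=bot.camera_model(n);print(n,m)
im=bot.read_camera("wrist");cv2.imwrite("pics/wrist0.png",im[:,:,::-1]);print(bot.camera_model("wrist"))
E
```

```text
pics
{'t': 0.0, 'q': array([-0.10805632,  0.477787  ,  0.02233989,  1.55646863, -0.011492  ,
        1.10929725, -0.08308382]), 'joint_vel': array([ 0.00099995, -0.00029839,  0.00125701, -0.00037479, -0.00076427,
       -0.00068471,  0.00041243]), 'joint_torque': array([-5.45967814e-04, -5.96443820e+01,  1.60769675e+00, -2.81194621e+01,
        1.24063640e-02,  9.39900521e-03,  2.20753498e-05]), 'eef_pos': array([ 6.74399686e-01, -4.76377264e-05,  2.30327256e-01]), 'tool_rot': array([-5.95073339e-04,  7.07107418e-01,  7.07105551e-01, -6.96379851e-04]), 'contact_force': array([-1.21232405,  0.55152811, -0.1259653 ]), 'torque': array([ 0.01939513, -0.00192488,  0.0342998 ]), 'grasp_force': 0.0, 'gripper_width': 1.0015868008279463} 0.0187
scene {'camera_matrix': array([[486.69423017,   0.        , 277.07134794],
       [  0.        , 486.69423017, 211.32458143],
       [  0.        ,   0.        ,   1.        ]]), 'camera_from_world': array([[ 0.87449928, -0.48500829,  0.00423983, -0.43228794],
       [-0.33472718, -0.60981336, -0.71839083,  0.22929395],
       [ 0.35101101,  0.62681307
[... 372 characters left out ...]
  0.60457859, -0.73662651,  0.19666203],
       [ 0.31317168, -0.66686248, -0.67617892,  0.75315702],
       [ 0.        ,  0.        ,  0.        ,  1.        ]])}
{'camera_matrix': array([[311.95881869,   0.        , 279.3590806 ],
       [  0.        , 311.95881869, 209.14280846],
       [  0.        ,   0.        ,   1.        ]]), 'camera_from_world': array([[ 9.99998960e-01, -4.23533866e-04, -1.37860630e-03,
        -6.74552403e-01],
       [ 2.05235656e-05, -9.51630155e-01,  3.07245907e-01,
        -3.98548254e-02],
       [-1.44205237e-03, -3.07245616e-01, -9.51629157e-01,
         3.79384577e-01],
       [ 0.00000000e+00,  0.00000000e+00,  0.00000000e+00,
         1.00000000e+00]])}
```

View pictures.

View pics/scene0.png

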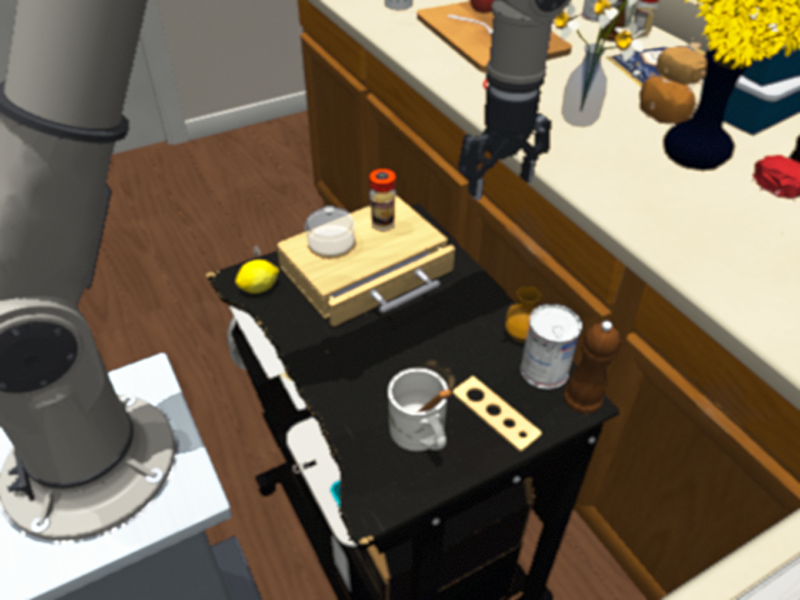

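View pics/side0.png

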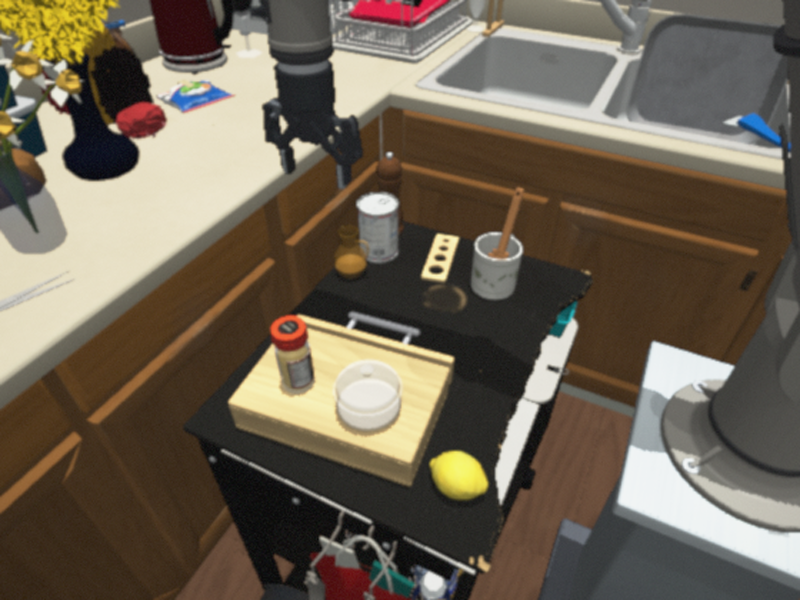

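```bash
python3 - <<'E'
import cv2
from station import bot
for n,(x,y,w) in {"scene":(185,170,240),"side":(150,125,240)}.items():
    im=bot.read_camera(n)[y:y+180,x:x+w]
    cv2.imwrite(f"pics/{n}1.png",cv2.resize(im[:,:,::-1],None,fx=800/w,fy=800/w,interpolation=cv2.INTER_CUBIC))
E
```

```text
(no output)
```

View pics/scene1.png

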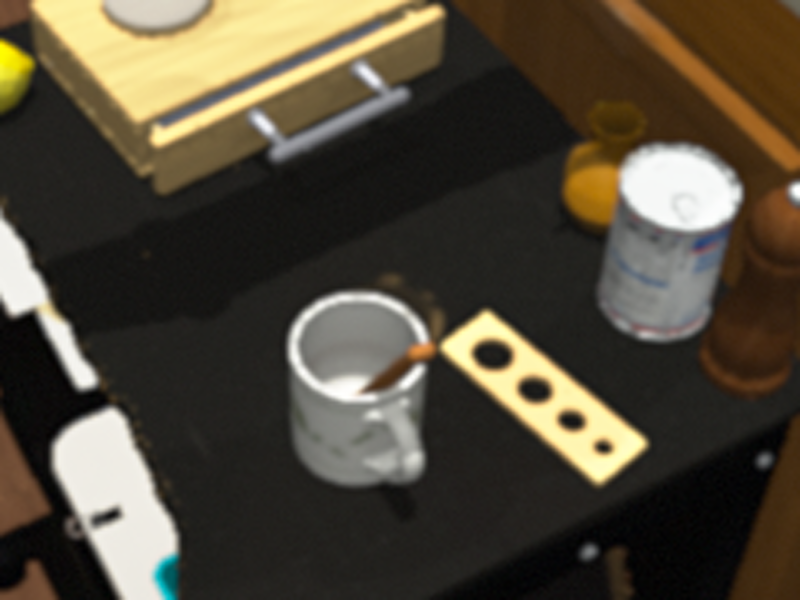

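View pics/side1.png

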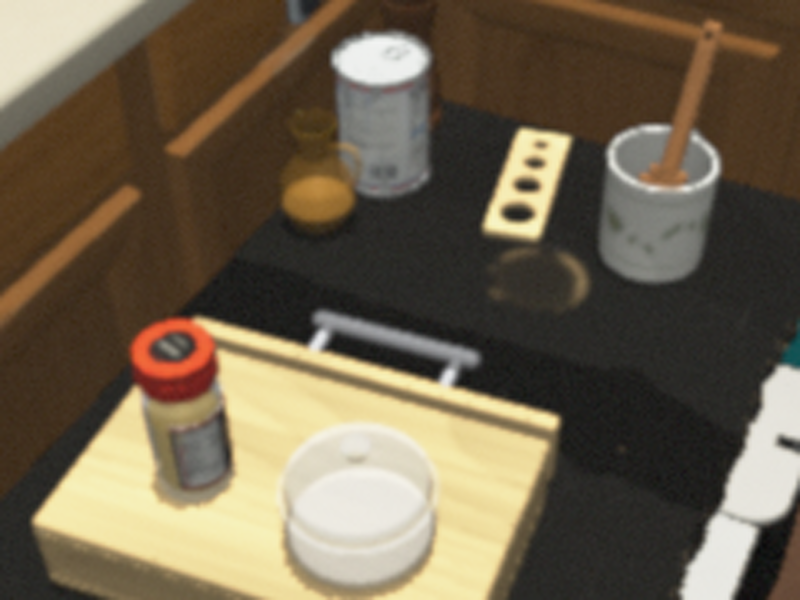

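```bash
cat > h.py <<'E'
import numpy as np, cv2
from station import bot
def tri(a,b,na="scene",nb="side"):
    A,B=bot.camera_model(na),bot.camera_model(nb)
    P=[m["camera_matrix"]@m["camera_from_world"][:3] for m in (A,B)]
    X=cv2.triangulatePoints(P[0],P[1],np.float64(a).T,np.float64(b).T);return (X[:3]/X[3]).T
def proj(n,X):
    m=bot.camera_model(n);p=(np.c_[np.atleast_2d(X),np.ones(len(np.atleast_2d(X)))]@m["camera_from_world"][:3].T)@m["camera_matrix"].T
    return p[:,:2]/p[:,2:]
E
python3 - <<'E'
from h import *
L=[("barR",405,95,318,318),("barL",272,155,477,360),("m big R",488,311,484,232),("m big L",440,347,537,240),("m sm L",600,485,571,138),("m sm R",647,443,520,129),
("hole1",489,353,517,212),("hole4",603,447,541,145),("rim",358,350,662,163),("tip",430,348,710,28),("panelR top",443,8,200,318),("panelL top",153,137,558,420)]
sc=[(185+a*.3,170+b*.3) for _,a,b,_,_ in L]; sd=[(150+a*.3,125+b*.3) for *_,a,b in L]
X=tri(sc,sd)
e=proj("scene",X)-sc
for l,x,d in zip(L,X,e): print(l[0],x.round(4),d.round(1))
for a,b in ((0,1),(2,3),(3,4),(2,5),(10,11)): d=X[a]-X[b];print(L[a][0],L[b][0],np.linalg.norm(d).round(4),np.degrees(np.arctan2(d[1],d[0])).round(1))
E
```

```text
barR [0.6033 0.048  0.0409] [-0.1  0.1]
barL [0.4865 0.0379 0.043 ] [-0.1  0.1]
m big R [ 0.5604 -0.1305  0.004 ] [-0.7  0.5]
m big L [ 0.517  -0.1401  0.0032] [-0.3  0.2]
m sm L [ 0.5448 -0.2795  0.0042] [-0.3  0.3]
m sm R [ 0.5886 -0.2694  0.006 ] [-0.3  0.2]
hole1 [ 0.5424 -0.1614  0.0059] [ 0.1 -0.1]
hole4 [ 0.5635 -0.2577  0.0044] [-0.2  0.2]
rim [ 0.4338 -0.1711  0.0851] [-0.1  0.1]
tip [ 0.4334 -0.2418  0.1636] [-0.9  0.6]
panelR top [0.6659 0.0991 0.0605] [-0.7  0.7]
panelL top [0.4132 0.0783 0.0604] [-0.3  0.2]
barR barL 0.1173 5.0
m big R m big L 0.0444 12.5
m big L m sm L 0.1422 101.3
m big R m sm R 0.1418 101.5
panelR top panelL top 0.2536 4.7
```

Emit:
{"op": "send_rows", "data": {"slide": [[43,-129,0],[43,-129,0],[43,-129,0],[43,-129,0],[43,-129,0],[43,-129,0],[43,-129,0],[43,-129,0]], "roll": [7,14,21,28,35,42,49,56], "claw": [0.36,0.36,0.36,0.36,0.36,0.36,0.36,0.36], "force": 60}}

```text
t: 0.92
eef_pos: [0.5458, 0.0431, 0.2315]
tool_rot: [-0.0, 0.957, 0.29, 0.0]
contact_force: [0.0, -0.0, -0.6]
gripper_width: 0.356
grasp_force: 0.0
```

Emit:
{"op": "send_rows", "data": {"slide": [[0,0,0],[0,0,0],[0,0,20],[0,0,50],[0,0,80],[0,0,110],[0,0,130],[0,0,130]], "roll": [7,14,21,28,29,29,29,29], "claw": [0.36,0.36,0.36,0.36,0.36,0.36,0.36,0.36]}}

```text
t: 1.58
eef_pos: [0.5429, 0.0428, 0.0974]
tool_rot: [0.001, 0.999, 0.044, -0.004]
contact_force: [-1.2, 0.2, 0.2]
gripper_width: 0.362
grasp_force: 0.0
```

```bash
cat >> h.py <<'E'
from scipy.spatial.transform import Rotation as R
def st():
    o=bot.get_obs();q=o["tool_rot"];M=R.from_quat(np.r_[q[1:],q[0]]).as_matrix()
    print("t%.2f tcp"%o["t"],o["eef_pos"].round(4),"yaw x %.1f y %.1f"%tuple(np.degrees(np.arctan2(M[1,:2],M[0,:2]))),"F",o["contact_force"].round(1),"w %.3f gf %.1f"%(o["gripper_width"],o["grasp_force"]),"q",o["q"].round(2))
    return o,M
E
python3 - <<'E'
from h import *
o,M=st()
L=[("tin top",680,187,382,57),("jug top",618,120,313,122),]
X=tri([(185+a*.3,170+b*.3) for _,a,b,_,_ in L],[(150+a*.3,125+b*.3) for *_,a,b in L]);print(X.round(3))
L=[("dish lid",330,220,370,372),("jar top",383,178,290,326),("mill top",606,327,389,157)]
X=tri([(a*.7,b*.7) for _,a,b,_,_ in L],[(a*.7,b*.7) for *_,a,b in L]);print(X.round(3))
print("bar in tool:",M.T@(np.array([.545,.043,.042])-o["eef_pos"]))
E
```

```text
t1.58 tcp [0.5429 0.0428 0.0974] yaw x 5.0 y -85.0 F [-1.2  0.2  0.2] w 0.362 gf 0.0 q [-0.36  0.44  0.22  1.99 -0.14  0.73 -1.55]
[[ 0.67  -0.173  0.109]
 [ 0.685 -0.091  0.093]]
[[ 0.477  0.201  0.123]
 [ 0.585  0.211  0.167]
 [ 0.686 -0.249  0.162]]
bar in tool: [ 2.57152583e-03 -9.78074334e-05  5.53532497e-02]
```

Emit:
{"op": "send_rows", "data": {"slide": [[2,0,20],[2,0,45],[2,0,65],[2,0,74],[2,0,74],[2,0,74],[2,0,74],[2,0,74]], "roll": [0,0,0,0,0,0,0,0], "claw": [0.36,0.36,0.36,0.36,0.36,0.05,0.05,0.05], "force": 60}}

```text
t: 2.25
eef_pos: [0.5492, 0.0433, 0.0289]
tool_rot: [-0.0, 0.999, 0.044, 0.001]
contact_force: [-1.0, 0.1, 4.1]
gripper_width: 0.101
grasp_force: 58.6
```

Emit:
{"op": "send_rows", "data": {"slide": [[0,0,0],[0,0,0],[0,0,0],[0,5,0],[0,10,0],[0,15,0],[0,20,0],[0,20,0]], "roll": [0,0,0,0,0,0,0,0], "claw": [0.05,0.05,0.05,0.05,0.05,0.05,0.05,0.05]}}

```text
t: 2.92
eef_pos: [0.5513, 0.0224, 0.0289]
tool_rot: [0.0, 0.999, 0.043, 0.002]
contact_force: [-0.4, -1.2, 6.0]
gripper_width: 0.105
grasp_force: 59.1
```

Emit:
{"op": "send_rows", "data": {"slide": [[0,10,0],[0,22,0],[0,34,0],[0,46,0],[0,58,0],[0,70,0],[0,80,0],[0,80,0]], "roll": [0,0,0,0,0,0,0,0], "claw": [0.05,0.05,0.05,0.05,0.05,0.05,0.05,0.05]}}

```text
t: 3.58
eef_pos: [0.5595, -0.0593, 0.0289]
tool_rot: [0.001, 0.999, 0.042, 0.003]
contact_force: [3.5, -1.0, 6.5]
gripper_width: 0.104
grasp_force: 59.3
```

Emit:
{"op": "send_rows", "data": {"slide": [[0,5,0],[0,10,0],[0,15,0],[0,20,0],[0,24,0],[0,28,0],[0,28,0],[0,28,0]], "roll": [0,0,0,0,0,0,0,0], "claw": [0.05,0.05,0.05,0.05,0.05,0.05,0.05,0.05]}}

```text
t: 4.25
eef_pos: [0.5613, -0.078, 0.0288]
tool_rot: [-0.003, 0.999, 0.046, 0.002]
contact_force: [0.7, 13.4, 12.1]
gripper_width: 0.101
grasp_force: 60.2
```

Emit:
{"op": "send_rows", "data": {"slide": [[0,-3,0],[0,-3,0],[0,-3,0],[0,-3,-20],[0,-3,-50],[0,-3,-80],[0,-3,-100],[0,-3,-100]], "roll": [0,0,0,0,0,0,0,0], "claw": [0.36,0.36,0.36,0.36,0.36,0.36,0.36,0.36]}}

```text
t: 4.92
eef_pos: [0.561, -0.0828, 0.1313]
tool_rot: [0.001, 0.999, 0.043, 0.003]
contact_force: [-0.0, -0.4, 0.3]
gripper_width: 0.365
grasp_force: 0.0
```

Emit:
{"op": "send_rows", "data": {"slide": [[-19,20,0],[-19,50,0],[-19,80,0],[-19,110,0],[-19,126,0],[-19,126,0],[-19,126,0],[-19,126,0]], "roll": [-7,-14,-21,-28,-35,-42,-49,-56], "claw": [0.36,0.36,0.5,0.7,0.7,0.7,0.7,0.7]}}

```text
t: 5.58
eef_pos: [0.5495, -0.2097, 0.126]
tool_rot: [-0.001, 0.861, 0.509, -0.001]
contact_force: [-0.1, -0.2, -0.7]
gripper_width: 0.701
grasp_force: 0.0
```

Emit:
{"op": "send_rows", "data": {"slide": [[0,0,0],[0,0,0],[0,0,0],[0,0,0],[0,0,0],[0,0,0],[0,0,0],[0,0,0]], "roll": [-7,-14,-21,-28,-35,-40.4,-40.4,-40.4], "claw": [0.7,0.7,0.7,0.7,0.7,0.7,0.7,0.7]}}

```text
t: 6.25
eef_pos: [0.5499, -0.209, 0.1263]
tool_rot: [-0.001, 0.635, 0.773, -0.0]
contact_force: [-0.1, 1.0, -0.1]
gripper_width: 0.7
grasp_force: 0.0
```

```bash
python3 - <<'E'
from h import *
o,M=st()
im=bot.read_camera("wrist")[:,:,::-1].copy()
cv2.imwrite("pics/w1.png",cv2.resize(im,(800,600)))
C=np.array([[.5604,-.1305,.006],[.517,-.1401,.006],[.5448,-.2795,.006],[.5886,-.2694,.006]])
print((proj("wrist",C)*800/560).round(0))
print("meas in tool",M.T@(C.mean(0)-o["eef_pos"])*1000)
print("floor mid->", proj("wrist",[[.545,.0505,.018]])*800/560)
E
```

```text
t6.25 tcp [ 0.5499 -0.209   0.1263] yaw x 101.2 y 11.2 F [-0.1  1.  -0.1] w 0.700 gf 0.0 q [ 0.38  0.46 -0.15  1.85  0.09  0.84  0.37]
[[444. 161.]
 [365. 163.]
 [370. 388.]
 [438. 386.]]
meas in tool [  3.4329757    3.71011305 120.30527279]
floor mid-> [[ 508.10384708 -296.20426361]]
```

View pics/w1.png

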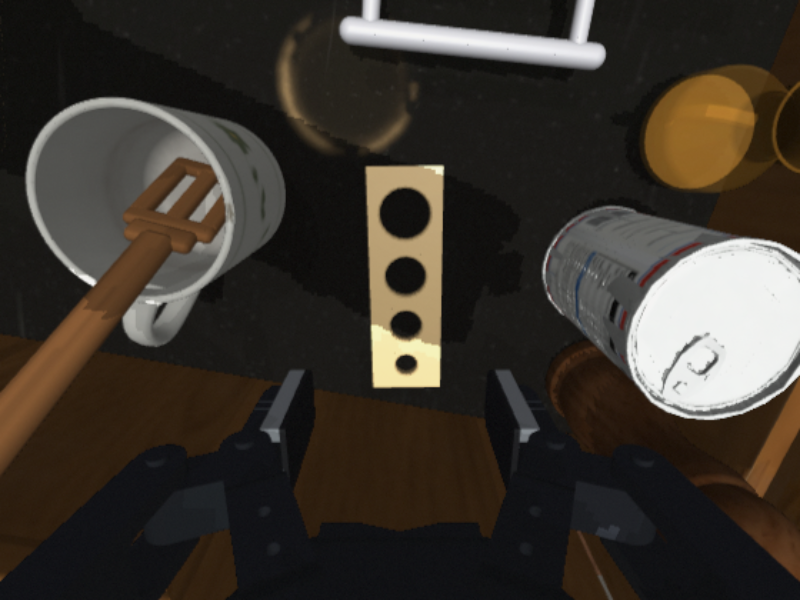

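```bash
python3 - <<'E'
from h import *
s=.7
J=tri([(160*s,238*s)],[(150+665*.3,125+174*.3)],"wrist","side")[0]
T=np.array([.4334,-.2418,.1636]);d=T-J
print(J,np.linalg.norm(d),np.degrees(np.arctan2(d[1],d[0])),np.degrees(np.arccos(d[2]/np.linalg.norm(d))))
print("proj tip in wrist",proj("wrist",[T,J+.6*d])/s)
E
```

```text
[ 0.43394439 -0.18897069  0.06294367] 0.11367906051546546 -90.59039154759793 27.693914547789564
proj tip in wrist [[-26.84099417 479.71812361]
 [ 71.1337514  353.37745462]]
```

Emit:
{"op": "send_rows", "data": {"slide": [[3,3,40],[3,3,75],[3,3,100],[3,3,115],[3,3,123],[3,3,126],[3,3,126],[3,3,126]], "roll": [0,0,0,0,0,0,0,0], "claw": [0.7,0.7,0.7,0.7,0.7,0.7,0.7,0.7], "force": 30}}

```text
t: 6.97
eef_pos: [0.5541, -0.2053, 0.0022]
tool_rot: [0.001, 0.634, 0.774, 0.0]
contact_force: [-0.9, 0.3, -0.2]
gripper_width: 0.699
grasp_force: 0.0
```

Emit:
{"op": "send_rows", "data": {"slide": [[0,0,1],[0,0,1],[0,0,1],[0,0,1],[0,0,1],[0,0,1],[0,0,1],[0,0,1]], "roll": [0,0,0,0,0,0,0,0], "claw": [0.7,0.4,0.4,0.4,0.4,0.4,0.4,0.4]}}

```text
t: 7.63
eef_pos: [0.5539, -0.2052, 0.0015]
tool_rot: [0.001, 0.633, 0.774, 0.0]
contact_force: [-1.8, 0.7, 5.4]
gripper_width: 0.497
grasp_force: 29.8
```

Emit:
{"op": "send_rows", "data": {"slide": [[0,0,-15],[0,0,-40],[0,0,-75],[0,0,-110],[0,0,-140],[0,0,-150],[10,2,-150],[30,5,-150]], "roll": [0,0,0,0,0,0,0,0], "claw": [0.4,0.4,0.4,0.4,0.4,0.4,0.4,0.4]}}

```text
t: 8.3
eef_pos: [0.552, -0.1767, 0.1505]
tool_rot: [0.001, 0.635, 0.772, -0.0]
contact_force: [-0.4, 0.6, -0.9]
gripper_width: 0.499
grasp_force: 30.6
```

Emit:
{"op": "send_rows", "data": {"slide": [[35,5,0],[70,11,0],[105,17,0],[140,23,0],[175,29,0],[205,34,0],[228,37,0],[234,37,0]], "roll": [0,-7,-14,-21,-28,-35,-42,-49], "claw": [0.4,0.4,0.4,0.4,0.4,0.4,0.4,0.4]}}

```text
t: 8.97
eef_pos: [0.5403, 0.0685, 0.1489]
tool_rot: [-0.001, 0.249, 0.968, 0.001]
contact_force: [0.1, -0.5, -0.4]
gripper_width: 0.5
grasp_force: 30.6
```

Emit:
{"op": "send_rows", "data": {"slide": [[0,0,0],[0,0,0],[0,0,0],[0,0,0],[0,0,0],[0,0,0],[0,0,0],[0,0,0]], "roll": [-7,-14,-21,-28,-35,-35,-35,-35], "claw": [0.4,0.4,0.4,0.4,0.4,0.4,0.4,0.4]}}

```text
t: 9.63
eef_pos: [0.5415, 0.0624, 0.1494]
tool_rot: [-0.001, -0.046, 0.999, 0.0]
contact_force: [-0.1, -0.5, -1.1]
gripper_width: 0.495
grasp_force: 30.6
```

```bash
python3 - <<'E'
from h import *
o,M=st()
a=bot.read_camera("scene")[100:325,130:430,::-1]; 
cv2.imwrite("pics/s2.png",cv2.resize(a,(800,600),interpolation=cv2.INTER_CUBIC))
im=bot.read_camera("side")[120:345,150:450,::-1];cv2.imwrite("pics/d2.png",cv2.resize(im,(800,600),interpolation=cv2.INTER_CUBIC))
F=np.array([.545,.0505,.018]);u=np.array([.087,-.996,0]);v=np.array([.996,.087,0])
P=[F+.087*u+s*.13*v+[0,0,.042] for s in(-1,1)]+[F+.129*u+s*.055*v+[0,0,.024] for s in(-1,1)]
print("panel/bar ends scene",((proj("scene",P)-[130,100])*8/3).round(),"side",((proj("side",P)-[150,120])*8/3).round())
E
```

```text
t9.63 tcp [0.5415 0.0624 0.1494] yaw x -174.8 y 95.2 F [-0.1 -0.5 -1.1] w 0.495 gf 30.6 q [ 0.22  0.42 -0.56  1.91  0.28  0.89  1.18]
panel/bar ends scene [[345. 387.]
 [588. 267.]
 [448. 395.]
 [551. 342.]] side [[490. 247.]
 [219. 177.]
 [422. 213.]
 [312. 185.]]
```

View pics/d2.png

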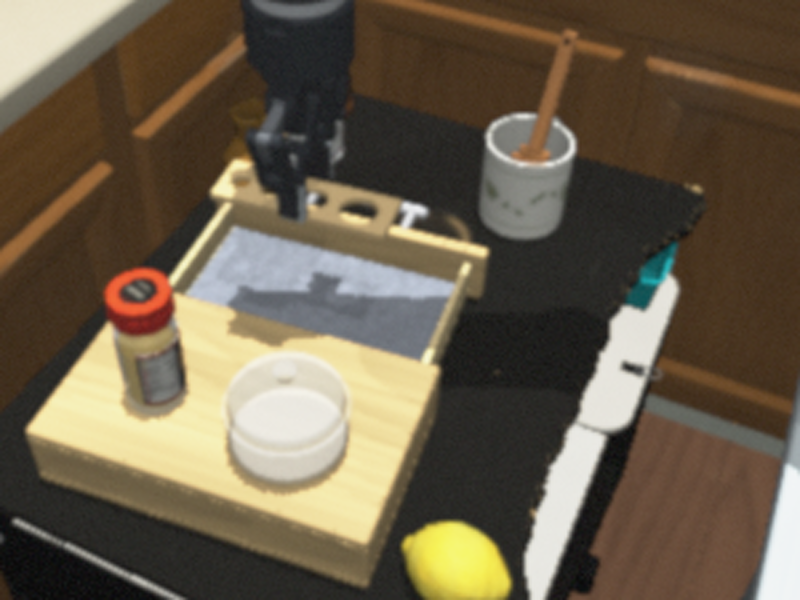

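Emit:
{"op": "send_rows", "data": {"slide": [[0,-3,30],[0,-3,65],[0,-3,95],[0,-3,112],[0,-3,122],[0,-3,127],[0,-3,127],[0,-3,127]], "roll": [0,0,0,0,0,0,0,0], "claw": [0.4,0.4,0.4,0.4,0.4,0.4,0.4,0.4]}}

```text
t: 10.4
eef_pos: [0.5433, 0.0595, 0.0242]
tool_rot: [0.001, -0.047, 0.999, 0.0]
contact_force: [0.1, 0.2, -0.3]
gripper_width: 0.5
grasp_force: 30.6
```

Emit:
{"op": "send_rows", "data": {"slide": [[0,0,2],[0,0,2],[0,0,2],[0,0,2],[0,0,-10],[0,0,-40],[0,0,-80],[0,0,-120]], "roll": [0,0,0,0,0,0,0,0], "claw": [0.5,0.61,0.61,0.61,0.61,0.61,0.61,0.61]}}

```text
t: 11.07
eef_pos: [0.5417, 0.0592, 0.145]
tool_rot: [-0.001, -0.047, 0.999, 0.0]
contact_force: [1.5, 0.2, 0.3]
gripper_width: 0.608
grasp_force: 0.0
```

```bash
python3 - <<'E'
from h import *
o,M=st()
a=bot.read_camera("scene")[100:325,130:430,::-1]; 
cv2.imwrite("pics/s3.png",cv2.resize(a,(800,600),interpolation=cv2.INTER_CUBIC))
E
```

```text
t11.07 tcp [0.5417 0.0592 0.145 ] yaw x -174.6 y 95.4 F [1.5 0.2 0.3] w 0.608 gf 0.0 q [ 0.23  0.42 -0.56  1.92  0.29  0.88  1.19]
```

View pics/s3.png

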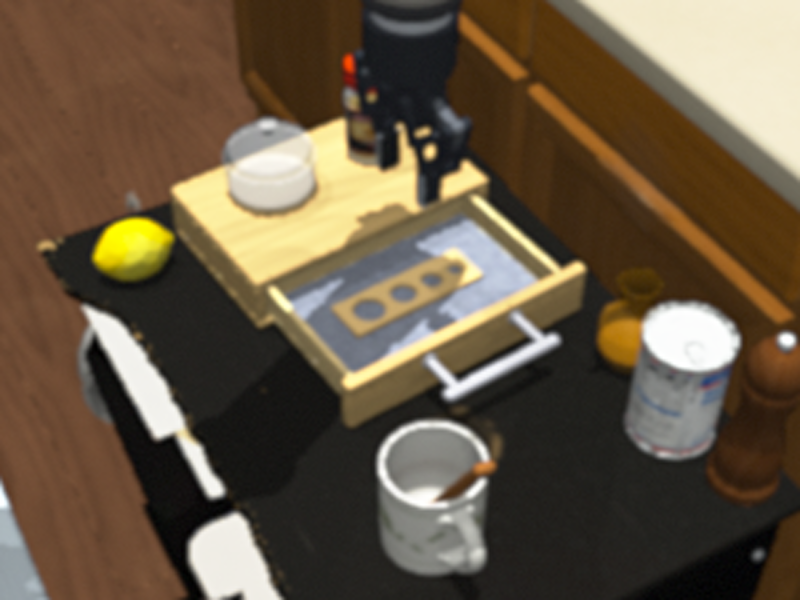

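Emit:
{"op": "send_rows", "data": {"slide": [[0,0,-40],[0,0,-80],[20,-41,-105],[40,-80,-105],[58,-118,-105],[76,-155,-105],[94,-192,-105],[112,-229,-105]], "roll": [7,14,21,28,35,42,49,56], "claw": [0.6,0.6,0.6,0.6,0.6,0.6,0.6,0.6]}}

```text
t: 11.78
eef_pos: [0.4551, -0.1712, 0.2497]
tool_rot: [0.001, 0.43, 0.903, 0.0]
contact_force: [1.7, 0.2, -0.5]
gripper_width: 0.599
grasp_force: 0.0
```

```bash
python3 - <<'E'
from h import *
o,M=st()
print((M.T@(np.array([.4335,-.228,.118])-o["eef_pos"])*1000).round(1))
E
```

```text
t11.78 tcp [ 0.4551 -0.1712  0.2497] yaw x 129.1 y 39.1 F [ 1.7  0.2 -0.5] w 0.599 gf 0.0 q [ 0.51  0.16 -0.31  1.96  0.06  1.03  0.86]
[-30.3 -52.7 131.6]
```

Emit:
{"op": "send_rows", "data": {"slide": [[-15,-26,0],[-30,-53,0],[-30,-53,0],[-30,-53,0],[-30,-53,0],[-30,-53,0],[-30,-53,0],[-30,-53,0]], "roll": [7,14,21,28,35,39.4,39.4,39.4], "claw": [0.6,0.6,0.6,0.6,0.6,0.6,0.6,0.6]}}

```text
t: 12.45
eef_pos: [0.4343, -0.2264, 0.249]
tool_rot: [0.0, 0.706, 0.708, 0.0]
contact_force: [0.4, 0.5, -0.4]
gripper_width: 0.6
grasp_force: 0.0
```

```bash
python3 - <<'E'
from h import *
o,M=st()
print((M.T@(np.array([.4335,-.228,.118])-o["eef_pos"])*1000).round(1))
im=bot.read_camera("wrist")[:,:,::-1].copy();cv2.imwrite("pics/w4.png",im)
d=np.array([0,-.462,.887]);T=np.array([.4334,-.2418,.1636])
print(proj("wrist",[T,T-.03*d,T-.06*d,T-.12*d]).round())
E
```

```text
t12.45 tcp [ 0.4343 -0.2264  0.249 ] yaw x 90.2 y 0.2 F [ 0.4  0.5 -0.4] w 0.600 gf 0.0 q [ 0.53  0.16 -0.2   1.96  0.04  1.03  0.32]
[ -1.6  -0.9 131. ]
[[278. 234.]
 [278. 207.]
 [278. 184.]
 [278. 147.]]
```

View pics/w4.png

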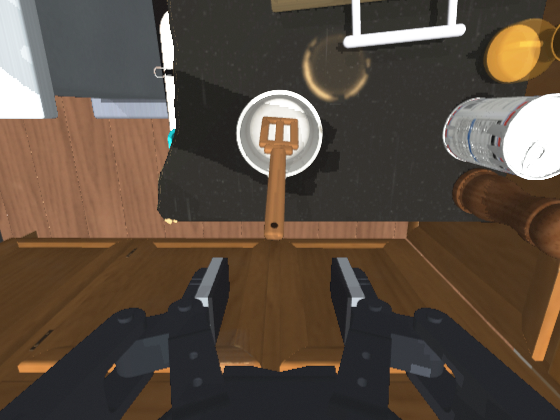

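Emit:
{"op": "send_rows", "data": {"slide": [[-2,-3,40],[-2,-3,75],[-2,-3,105],[-2,-3,125],[-2,-3,131],[-2,-3,131],[-2,-3,131],[-2,-3,131]], "roll": [1,2,3,3,3,3,3,3], "claw": [0.6,0.6,0.6,0.6,0.6,0.6,0.6,0.6]}}

```text
t: 13.17
eef_pos: [0.4325, -0.2291, 0.1189]
tool_rot: [0.001, 0.725, 0.689, 0.001]
contact_force: [0.3, -0.1, 0.3]
gripper_width: 0.596
grasp_force: 0.0
```

Emit:
{"op": "send_rows", "data": {"slide": [[0,0,0],[0,0,0],[0,0,0],[0,0,0],[0,0,0],[0,0,0],[0,0,0],[0,0,0]], "roll": [0,0,0,0,0,0,0,0], "claw": [0.4,0.3,0.2,0.1,0.05,0.05,0.05,0.05], "force": 80}}

```text
t: 13.83
eef_pos: [0.4318, -0.2289, 0.1179]
tool_rot: [0.001, 0.725, 0.688, 0.0]
contact_force: [-1.3, 0.2, 6.4]
gripper_width: 0.174
grasp_force: 78.2
```

Emit:
{"op": "send_rows", "data": {"slide": [[0,0,-8],[-2,0,-20],[-4,0,-38],[-6,0,-58],[-8,0,-80],[-8,0,-102],[-8,0,-122],[-8,0,-135]], "roll": [0,0,0,0,0,0,0,0], "claw": [0.05,0.05,0.05,0.05,0.05,0.05,0.05,0.05]}}

```text
t: 14.5
eef_pos: [0.4312, -0.2367, 0.2546]
tool_rot: [0.001, 0.725, 0.688, 0.0]
contact_force: [0.3, -0.1, -1.1]
gripper_width: 0.172
grasp_force: 78.1
```

```bash
python3 - <<'E'
from h import *
o,M=st()
a=bot.read_camera("scene")[60:320,190:440,::-1];b=bot.read_camera("side")[60:320,290:440,::-1]
c=np.hstack([a,b]);print(c.shape)
cv2.imwrite("pics/s5.png",cv2.resize(c,None,fx=2,fy=2,interpolation=cv2.INTER_CUBIC))
E
```

```text
t14.50 tcp [ 0.4312 -0.2367  0.2546] yaw x 87.0 y -3.0 F [ 0.3 -0.1 -1.1] w 0.172 gf 78.1 q [ 0.54  0.16 -0.18  1.95  0.03  1.04  0.29]
(260, 400, 3)
```

View pics/s5.png

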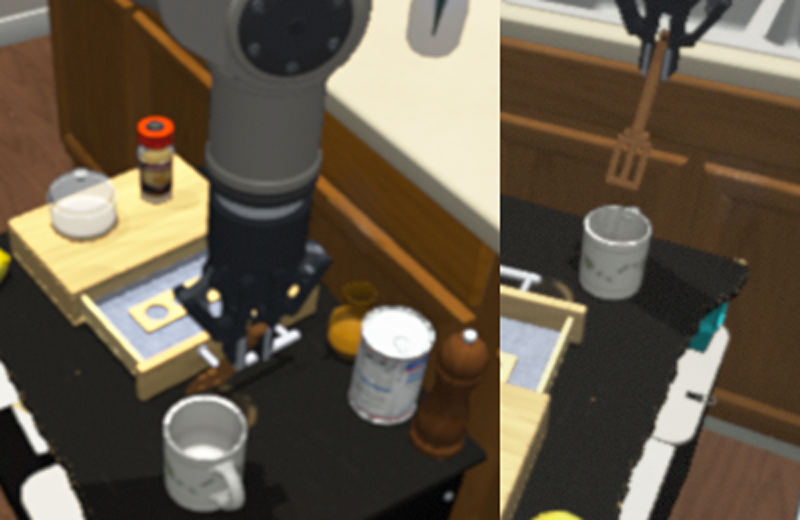

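Emit:
{"op": "send_rows", "data": {"slide": [[30,15,0],[65,31,0],[100,48,0],[135,64,0],[170,81,0],[205,98,0],[238,113,0],[252,120,0]], "roll": [7,14,21,28,35,42,49,56], "claw": [0.05,0.05,0.05,0.05,0.05,0.05,0.05,0.05]}}

```text
t: 15.27
eef_pos: [0.5642, 0.013, 0.2509]
tool_rot: [-0.001, 0.954, 0.299, -0.001]
contact_force: [0.8, 0.0, -0.1]
gripper_width: 0.172
grasp_force: 78.1
```

Emit:
{"op": "send_rows", "data": {"slide": [[0,0,0],[0,0,0],[0,0,0],[0,0,15],[0,0,35],[0,0,55],[0,0,70],[0,0,70]], "roll": [7,14,21,26,26,26,26,26], "claw": [0.05,0.05,0.05,0.05,0.05,0.05,0.05,0.05]}}

```text
t: 15.93
eef_pos: [0.5606, 0.0085, 0.1778]
tool_rot: [0.0, 0.997, 0.077, -0.004]
contact_force: [0.3, -0.6, -0.1]
gripper_width: 0.172
grasp_force: 78.1
```

```bash
python3 - <<'E'
from h import *
o,M=st()
C=np.array([.5487,.0077,.018]);v=np.array([.996,.087,0])
print("G0 in tool",(M.T@(C+.0155*v-o["eef_pos"])*1000).round(1))
E
python3 -c "
import numpy as np
for th in np.arange(27.7,84,7): t=np.radians(th);t0=np.radians(27.7);print(round(th,1),(149.5*(np.sin(t0)-np.sin(t))).round(1),(149.5*(np.cos(t0)-np.cos(t))).round(1))"
```

```text
t15.93 tcp [0.5606 0.0085 0.1778] yaw x 8.9 y -81.1 F [ 0.3 -0.6 -0.1] w 0.172 gf 78.1 q [ 0.    0.36 -0.16  1.87  0.07  0.92 -1.61]
G0 in tool [4.800e+00 1.000e-01 1.598e+02]
27.7 0.0 0.0
34.7 -15.6 9.5
41.7 -30.0 20.7
48.7 -42.8 33.7
55.7 -54.0 48.1
62.7 -63.4 63.8
69.7 -70.7 80.5
76.7 -76.0 98.0
83.7 -79.1 116.0
```

Emit:
{"op": "send_rows", "data": {"slide": [[4,0,0],[4,0,12],[4,0,24],[4,0,34],[4,0,40],[4,0,44],[4,0,47],[4,0,47]], "roll": [4,4,4,4,4,4,4,4], "claw": [0.05,0.05,0.05,0.05,0.05,0.05,0.05,0.05]}}

```text
t: 16.6
eef_pos: [0.5675, 0.0093, 0.1347]
tool_rot: [0.0, 0.999, 0.043, -0.0]
contact_force: [-0.6, -0.4, -0.2]
gripper_width: 0.173
grasp_force: 78.1
```

```bash
python3 - <<'E'
from h import *
o,M=st()
E
```

```text
t16.60 tcp [0.5675 0.0093 0.1347] yaw x 4.9 y -85.1 F [-0.6 -0.4 -0.2] w 0.173 gf 78.1 q [-0.01  0.42 -0.14  1.9   0.08  0.83 -1.68]
```

Emit:
{"op": "send_rows", "data": {"slide": [[0,0,3],[-8,0,7],[-16,0,13],[-23,0,18],[-30,0,24],[-36,0,30],[-43,0,37],[-43,0,37]], "roll": [0,0,0,0,0,0,0,0], "claw": [0.05,0.05,0.05,0.05,0.05,0.05,0.05,0.05], "force": 25}}

```text
t: 17.27
eef_pos: [0.5235, 0.0057, 0.0985]
tool_rot: [0.0, 0.999, 0.043, 0.0]
contact_force: [-4.1, -0.6, 10.0]
gripper_width: 0.169
grasp_force: 74.5
```

```bash
python3 - <<'E'
from h import *
o,M=st()
im=bot.read_camera("wrist");cv2.imwrite("pics/w6.png",im[:,:,::-1])
b=bot.read_camera("scene");cv2.imwrite("pics/s6.png",b[:,:,::-1])
E
```

```text
t17.27 tcp [0.5235 0.0057 0.0985] yaw x 4.9 y -85.1 F [-4.1 -0.6 10. ] w 0.169 gf 74.5 q [-0.01  0.41 -0.15  2.02  0.09  0.71 -1.7 ]
```

Emit:
{"op": "send_rows", "data": {"slide": [[0,0,0],[0,0,0],[0,0,0],[0,0,0],[-3,0,4],[-6,0,8],[-9,0,12],[-9,0,12]], "roll": [0,0,0,0,0,0,0,0], "claw": [0.16,0.16,0.16,0.16,0.16,0.16,0.16,0.16], "force": 20}}

```text
t: 18.03
eef_pos: [0.5138, 0.0048, 0.0863]
tool_rot: [0.0, 0.999, 0.043, -0.001]
contact_force: [-6.1, 0.1, 8.5]
gripper_width: 0.171
grasp_force: 71.2
```

```bash
python3 - <<'E'
from h import *
o,M=st()
b=bot.read_camera("scene")
a=bot.read_camera("side")
# overlay predicted spatula axis for candidate angles, find brown pixels near
for n,im in(("scene",b),("side",a)):
    h=cv2.cvtColor(im,cv2.COLOR_RGB2HSV);m=cv2.inRange(h,(5,110,50),(14,255,200))
    G=o["eef_pos"]+[0,0,.0187];mm=M[:,0]
    for th in (27.7,40,50,60,70):
        t=np.radians(th);d=mm*np.sin(t)-np.array([0,0,np.cos(t)])
        p=proj(n,[G+s*d for s in np.linspace(.04,.14,21)]).round().astype(int)
        print(n,th,"".join("#" if m[y,x] else "." for x,y in p))
E
```

```text
t18.03 tcp [0.5138 0.0048 0.0863] yaw x 4.9 y -85.1 F [-6.1  0.1  8.5] w 0.171 gf 71.2 q [-0.01  0.42 -0.15  2.05  0.09  0.68 -1.7 ]
scene 27.7 .....................
scene 40 .....................
scene 50 ..............#.##...
scene 60 ######...######......
scene 70 .....................
side 27.7 .....................
side 40 .....................
side 50 ............#######..
side 60 .#.#.########.##.....
side 70 .....................
```

Emit:
{"op": "send_rows", "data": {"slide": [[-5,0,7],[-9,0,14],[-13,0,22],[-16,0,29],[-19,0,36],[-21,0,42],[-23,0,47],[-23,0,48]], "roll": [0,0,0,0,0,0,0,0], "claw": [0.16,0.16,0.16,0.16,0.16,0.16,0.16,0.16]}}

```text
t: 18.8
eef_pos: [0.4919, 0.0029, 0.0379]
tool_rot: [0.0, 0.999, 0.042, -0.001]
contact_force: [-3.7, -0.1, 4.5]
gripper_width: 0.17
grasp_force: 64.4
```

Emit:
{"op": "send_rows", "data": {"slide": [[-1,0,4],[-2,0,8],[-3,0,12],[-3,0,15],[-3,0,15],[-3,0,15],[-3,0,15],[-3,0,15]], "roll": [0,0,0,0,0,0,0,0], "claw": [0.16,0.16,0.16,0.16,0.16,0.16,0.16,0.16]}}

```text
t: 19.47
eef_pos: [0.4902, 0.0027, 0.0234]
tool_rot: [0.0, 0.999, 0.042, 0.0]
contact_force: [-3.0, -1.6, 3.5]
gripper_width: 0.17
grasp_force: 63.7
```

Release with a small opening, then rise.

Emit:
{"op": "send_rows", "data": {"slide": [[0,0,0],[0,0,0],[0,0,0],[0,0,0],[0,0,0],[0,0,-5],[0,0,-15],[0,0,-30]], "roll": [0,0,0,0,0,0,0,0], "claw": [0.27,0.27,0.27,0.27,0.27,0.27,0.27,0.27]}}

```text
t: 20.13
eef_pos: [0.4894, 0.0027, 0.0534]
tool_rot: [0.0, 0.999, 0.042, -0.001]
contact_force: [0.1, -0.2, -0.1]
gripper_width: 0.273
grasp_force: 0.0
```

Emit:
{"op": "send_rows", "data": {"slide": [[0,0,-30],[0,0,-70],[0,0,-110],[0,0,-120],[0,0,-120],[0,0,-120],[0,0,-120],[0,0,-120]], "roll": [0,0,0,0,0,0,0,0], "claw": [0.27,0.27,0.27,0.27,0.27,0.27,0.27,0.27]}}

```text
t: 20.8
eef_pos: [0.489, 0.0026, 0.1719]
tool_rot: [0.0, 0.999, 0.042, -0.001]
contact_force: [-0.1, 0.1, 0.7]
gripper_width: 0.273
grasp_force: 0.0
```

```bash
python3 - <<'E'
from h import *
o,M=st()
a=bot.read_camera("scene")[110:330,180:360,::-1];b=bot.read_camera("side")[130:350,200:400,::-1]
c=np.hstack([a,b]);c=cv2.resize(c,None,fx=2.1,fy=2.1,interpolation=cv2.INTER_CUBIC);print(c.shape)
cv2.imwrite("pics/s7.png",c)
E
```

```text
t20.80 tcp [0.489  0.0026 0.1719] yaw x 4.9 y -85.1 F [-0.1  0.1  0.7] w 0.273 gf 0.0 q [ 0.01  0.25 -0.16  2.04  0.05  0.85 -1.67]
(462, 798, 3)
```

View pics/s7.png

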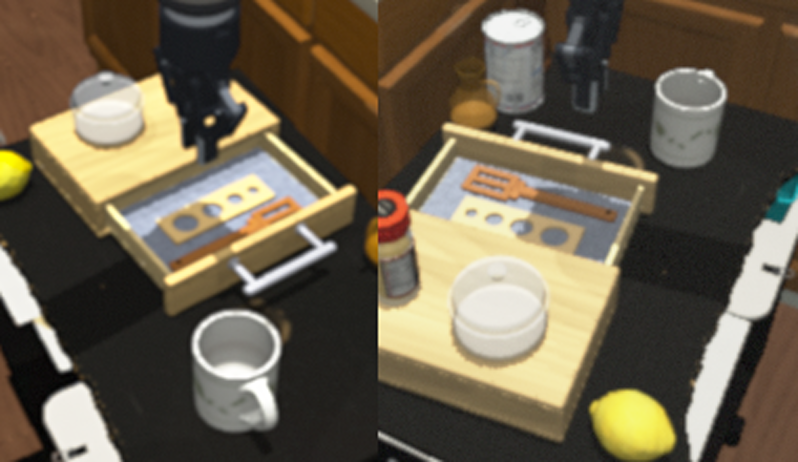

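Emit:
{"op": "send_rows", "data": {"slide": [[20,29,0],[40,58,0],[60,86,0],[60,86,10],[60,86,40],[60,86,75],[60,86,95],[60,86,95]], "roll": [0,0,0,0,0,0,0,0], "claw": [0.36,0.36,0.36,0.36,0.36,0.36,0.36,0.36]}}

```text
t: 21.57
eef_pos: [0.553, -0.0774, 0.073]
tool_rot: [-0.001, 0.999, 0.043, -0.005]
contact_force: [-0.3, -0.7, -0.8]
gripper_width: 0.361
grasp_force: 0.0
```

```bash
python3 - <<'E'
from h import *
o,M=st();print((M.T@(np.array([.556,-.078,.027])-o["eef_pos"])*1000).round(1))
E
```

```text
t21.57 tcp [ 0.553  -0.0774  0.073 ] yaw x 4.9 y -85.1 F [-0.3 -0.7 -0.8] w 0.361 gf 0.0 q [ 0.11  0.5  -0.11  1.95  0.08  0.71 -1.53]
[ 3.4  0.9 46. ]
```

Emit:
{"op": "send_rows", "data": {"slide": [[2,1,15],[2,1,30],[2,1,43],[2,1,46],[2,1,46],[2,1,46],[2,1,46],[2,1,46]], "roll": [0,0,0,0,0,0,0,0], "claw": [0.36,0.36,0.36,0.36,0.36,0.05,0.05,0.05], "force": 60}}

```text
t: 22.23
eef_pos: [0.56, -0.0781, 0.0336]
tool_rot: [-0.0, 0.999, 0.043, 0.001]
contact_force: [-1.3, 3.1, 4.6]
gripper_width: 0.099
grasp_force: 58.7
```

Emit:
{"op": "send_rows", "data": {"slide": [[0,0,0],[0,0,0],[0,0,0],[0,-3,0],[0,-8,0],[0,-14,0],[0,-20,0],[0,-25,0]], "roll": [0,0,0,0,0,0,0,0], "claw": [0.05,0.05,0.05,0.05,0.05,0.05,0.05,0.05]}}

```text
t: 22.9
eef_pos: [0.5577, -0.0544, 0.0335]
tool_rot: [0.001, 0.999, 0.042, 0.001]
contact_force: [-2.2, -0.5, 6.4]
gripper_width: 0.098
grasp_force: 59.1
```

Emit:
{"op": "send_rows", "data": {"slide": [[0,-6,0],[0,-13,0],[0,-20,0],[0,-27,0],[0,-34,0],[0,-41,0],[0,-47,0],[0,-52,0]], "roll": [0,0,0,0,0,0,0,0], "claw": [0.05,0.05,0.05,0.05,0.05,0.05,0.05,0.05]}}

```text
t: 23.57
eef_pos: [0.5525, -0.0024, 0.0335]
tool_rot: [0.001, 0.999, 0.042, -0.0]
contact_force: [-5.1, -1.9, 10.1]
gripper_width: 0.1
grasp_force: 59.5
```

Emit:
{"op": "send_rows", "data": {"slide": [[0,-6,0],[0,-12,0],[0,-18,0],[0,-24,0],[0,-30,0],[0,-36,0],[0,-41,0],[0,-45,0]], "roll": [0,0,0,0,0,0,0,0], "claw": [0.05,0.05,0.05,0.05,0.05,0.05,0.05,0.05]}}

```text
t: 24.23
eef_pos: [0.548, 0.0424, 0.0335]
tool_rot: [0.001, 0.999, 0.042, -0.001]
contact_force: [-6.7, -2.3, 13.9]
gripper_width: 0.103
grasp_force: 59.7
```

Emit:
{"op": "send_rows", "data": {"slide": [[0,-3,0],[0,-6,0],[0,-9,0],[0,-12,0],[0,-15,0],[0,-18,0],[0,-20,0],[0,-20,0]], "roll": [0,0,0,0,0,0,0,0], "claw": [0.05,0.05,0.05,0.05,0.05,0.05,0.05,0.05]}}

```text
t: 24.9
eef_pos: [0.5466, 0.0565, 0.0335]
tool_rot: [0.003, 0.999, 0.04, -0.001]
contact_force: [-4.5, -14.4, 14.1]
gripper_width: 0.1
grasp_force: 60.1
```

```bash
python3 - <<'E'
from h import *
st()
E
```

```text
t24.90 tcp [0.5466 0.0565 0.0335] yaw x 4.6 y -85.4 F [ -4.5 -14.4  14.1] w 0.100 gf 60.1 q [-0.15  0.55 -0.09  1.99  0.09  0.61 -1.79]
```

Emit:
{"op": "send_rows", "data": {"slide": [[0,0,0],[0,0,0],[0,0,0],[0,4,0],[0,4,0],[0,4,-25],[0,4,-60],[0,4,-90]], "roll": [0,0,0,0,0,0,0,0], "claw": [0.36,0.36,0.36,0.36,0.36,0.36,0.36,0.36]}}

```text
t: 25.57
eef_pos: [0.5472, 0.0589, 0.1232]
tool_rot: [-0.0, 0.999, 0.043, -0.001]
contact_force: [1.2, -0.7, -0.7]
gripper_width: 0.36
grasp_force: 0.0
```

Emit:
{"op": "send_rows", "data": {"slide": [[0,0,-40],[0,0,-80],[0,0,-80],[0,0,-80],[0,0,-80],[0,0,-80],[0,0,-80],[0,0,-80]], "roll": [0,0,0,0,0,0,0,0], "claw": [0.36,0.36,0.36,0.36,0.36,0.36,0.36,0.36]}}

```text
t: 26.23
eef_pos: [0.5469, 0.0587, 0.2009]
tool_rot: [0.0, 0.999, 0.042, -0.001]
contact_force: [0.4, -0.7, -0.7]
gripper_width: 0.359
grasp_force: 0.0
```

```bash
python3 - <<'E'
from h import *
o,M=st()
from station import bot
# bar position check: bright steel blob vs predicted bar centre (drawer = 0) in both views
v=np.array([.996,.087,0]);u=np.array([.087,-.996,0]);B=np.array([.556,-.078,.042])
for n in("scene","side"):
    im=bot.read_camera(n).astype(int)
    for s in(-.03,0,.03):
        best=[]
        for k in np.arange(.115,.150,.001):
            x,y=proj(n,[B-k*u+s*v])[0]; best.append(cv2.getRectSubPix(im.astype(np.float32).mean(2),(1,1),(float(x),float(y)))[0,0])
        print(n,s,np.array(best).round().astype(int))
E
```

```text
t26.23 tcp [0.5469 0.0587 0.2009] yaw x 4.9 y -85.1 F [ 0.4 -0.7 -0.7] w 0.359 gf 0.0 q [-0.13  0.31 -0.12  1.88  0.04  0.96 -1.75]
scene -0.03 [ 21  20  19  19  19  18  18  17  19  23  28  35  46  59  72  85  97 109
 120 131 139 145 150 154 155 150 143 134 123 108  94  81  71  69  70]
scene 0 [ 22  22  22  22  21  20  19  19  20  25  31  39  47  58  70  82  94 105
 115 125 134 141 145 149 150 149 140 131 120 107  95  84  75  69  68]
scene 0.03 [ 20  20  20  20  20  19  19  20  21  22  27  34  42  51  63  75  88 100
 112 122 131 139 147 151 152 151 149 142 132 119 106  92  83  76  71]
side -0.03 [ 39  39  40  40  39  41  44  48  57  70  82  96 113 128 143 149 153 157
 157 153 149 144 135 126 116 104  90  77  66  57  49  42  39  36  33]
side 0 [ 40  40  40  40  39  39  42  47  52  60  75  92 109 123 136 148 156 156
 156 155 150 144 137 128 117 106  94  80  66  53  44  37  32  29  29]
side 0.03 [ 39  39  38  37  38  39  39  42  50  60  71  87 104 121 136 144 151 157
 157 154 151 146 139 130 122 110  97  84  73  63  54  45  43  41  39]
```

```bash
python3 -c "
from station import bot
print(bot.hand_in())"
```

```text
the job is handed in; nothing more can be done
None
```

I handed the job in at about 26 s: the spatula and the spaghetti measure lie flat in the drawer, the drawer is shut against its stop, and the mug stands upright where it was; the judge's verdict was not shown.

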